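# Seat a spare blade in the phone-glue scraper

### The job

Slide the spare scraper blade along the grey loading board, without lifting it off, into the scraper head until its notch is fully home around the brass locating pin and the blade lies flat and straight between the rails. Then push the red keeper all the way across, so that it covers the pin and locks the blade in. Leave the other things on the table where they are.

Things in the scene. Friction and masses are not known exactly. Their poses are not given: they have to be found in the camera images.
- holder: Scraper head on a grey loading board, fixed; place and heading vary. Origin on the table; +x runs from the loading end to the scraper's handle, z up. Board top 10 mm above the table, x -125 to +75, y -75 to +75 mm. Behind the pin a cross bar (x 56 to 68), then a black handle to x = +168, its top 30 mm above the table. Keeper track on the +y side: x 20 to 50, y 39 to 67, top 20 mm above the table.
- rails (a point): Middle of the entry between the two aluminium side rails, on the board's top (holder x = +5 mm, y = 0). Rails: 10 mm high on the board, 6 mm thick, straight from holder x +5 to +55 with inner faces at y = +-32.5 mm; from x = +5 towards the loading end they flare out to y = +-50 at x = -35. Axes as the holder's.
- pin (a point): Foot of the brass locating pin, on its axis, at the level of the board's top (holder x = +35 mm, y = 0, 10 mm above the table). The pin is 8 mm in diameter and stands 8 mm above the board. Axes as the holder's.
- blade: Loose steel scraper blade, about 0.1 kg, 60 x 60 mm, 4 mm thick, lying flat on the loading board ahead of the rails, notched edge towards them. Origin: centre of the plate's underside; +x points to the notched edge; the plate reaches from -30 to +30 mm in x and y. When it is fully home (pin against the notch root) its origin lies at holder x = +21 mm, y = 0.
- notch (a point): Where the pin's axis stands when the blade is fully home: blade x = +14 mm, y = 0, at its underside. The notch opens at blade x = +30, 24 mm wide at the mouth, tapers to 11 mm at x = +22 and has its flat root at x = +10. Axes as the blade's.
- guard (a point): Middle of the back face of the orange plastic edge guard firmly fitted on the blade's cutting edge, opposite the notch: blade x = -40 mm, y = 0, 6 mm above the underside. Guard: blade x -40 to -28, 60 mm wide, 12 mm high from the blade's underside; its straight back face is safe to push. Axes as the blade's.
- keeper (a joint): Slide of the red keeper, m: 0 fully open (beside the channel on the holder's +y side), growing as it moves to holder -y, 0.036 at its stop, covering the pin. Stiff to about 2 N, stays where it is left. Starts between 0 and 0.006.
- keeper_knob (a point): Top centre of the red keeper's knob, 43 mm above the table, at holder x = +35 mm, y = 56 mm minus the joint value. Knob: 14 mm (x) by 12 mm (y), 18 mm high on the keeper's flat plate, which lies 21 to 25 mm above the table, is 20 mm wide (x) and reaches 12 mm from the knob's centre to +y and 30 mm to -y. Axes as the holder's.
- phone_cover: Green phone back cover, 150 x 72 x 5 mm, lying flat to the robot's left; to be left alone. Origin: centre of the underside.
- tweezer: Steel tweezer, 128 mm long, lying to the left; to be left alone. Origin: middle of the underside.
- pry_triangle: Small red plastic prying triangle, sides about 40 mm, 5 mm thick, to the right; to be left alone. Origin: centre of the underside.
- ring_dish: White ceramic ring dish, 96 mm in diameter, 22 mm high, to the right; to be left alone. Origin: centre of the underside.
- screwdriver: Screwdriver, 160 mm long, lying to the left; to be left alone. Origin: underside.
- screw_jar: Small clear jar, 48 mm in diameter, 50 mm high, to the right; to be left alone. Origin: centre of the underside.
There are look-alikes about, which are no part of the job. What is meant by the blade is not blue, and is the smaller of those in its own colour.

How it is judged (in metres and radians):
On the way:
1. the blade is home on the pin, flat and straight between the rails, while the keeper is still open (horizontal distance between notch and pin below 0.004 m and angle between the x axis of blade and the x axis of holder, either way round below 0.12 rad and z of blade in the frame of holder below 0.012 m and angle between blade's own z axis and vertical below 0.05 rad and value of joint keeper below 0.012 m), for 0.2 s.
At the end, for the whole second after the job is handed in: The blade rests flat on the board (within 2 mm of its top, tilt under 0.05 rad) with the pin in its notch, the notch point within 4 mm of the pin's axis and the blade within 0.12 rad of the scraper's direction; the keeper is at least 31 mm across (of 36) (horizontal distance between notch and pin below 0.004 m and angle between the x axis of blade and the x axis of holder, either way round below 0.12 rad and z of blade in the frame of holder below 0.012 m and angle between blade's own z axis and vertical below 0.05 rad and value of joint keeper above 0.031 m and linear speed of blade below 0.01 m/s); the robot touches nothing.
It fails at once if the blade is lifted more than 10 mm off the board (z of blade in the frame of holder above 0.02 m).
It fails at once if a bystander is moved by more than 20 mm (distance of any of phone_cover, tweezer, pry_triangle, ring_dish, screwdriver, screw_jar from where it was at the start of the episode above 0.02 m).
It also fails if it takes over 45 s, if anything falls off the work surface, if the arm or the gripper's body presses on something with over 40 N, if the wrist force passes 120 N, or if a joint passes its speed limit or range.

### The arm

A 6-joint arm with a two-finger parallel gripper is mounted at the origin on the work surface. World frame = base frame: x ahead of the robot, y to its left, z up, the work surface at z = 0. Lengths are in mm, angles in degrees, forces in N, time in s.
With the tool pointing down it reaches from about 350 to 850 mm from the base axis. Payload 8.1 kg.
Tool frame: the origin (TCP) lies at the centre of the arm's flange, where the gripper is bolted on; the fingertips stand 173 mm ahead of it and the grasp point (between the pads) lies 155 mm ahead of it; z points along the fingers, y is the line along which they close (so a half turn about z gives the same grasp; the last joint's range is limited). The gripper opens to 85 mm and grips with 20 to 120 N. Pads are 22 mm wide; open, the fingers measure 114 mm over their backs; the gripper's body (76 mm by 85 mm) begins 54 mm behind the grasp point. The pads swing forward as they close: fully open they stand 13 mm farther back than shut.
Start: joints at [62.716, 7.471, 85.268, -0, 87.261, -4.893], TCP at [228.537, 554.777, 404.692] pointing down, gripper open.
Joint ranges: [-169.43, 169.43], [-51.17, 129.36], [1.28, 143.12], [-76.62, 256.62], [0, 156.53], [-152.29, 152.29]. Speed limits (degrees/s): [136.94, 136.94, 159.86, 180, 180, 180].

### API

Orientations are given as [roll, pitch, yaw] about the fixed x, y, z axes, in that order (R = Rz(yaw) Ry(pitch) Rx(roll)).
In Python, from bench import * gives the robot as it stands.
- The arm moves only by the shell command python3 -m jog 'ROWS' [FORCE]. ROWS is text: rows parted by semicolons, each of 7 numbers parted by spaces: the shift along the tool's x, y, z scaled (see below), then the turn, a rotation vector about the tool's x, y, z scaled (see below), then the closure, from -1 (fully open) to 1 (shut). In form: tx ty tz wx wy wz hand; .... A call has 1 to 5 rows; each row shifts and turns the commanded pose from where the row before left it, along the tool's axes as they then stand; what a row does not reach is not made up. The controller multiplies each number of a shift by 0.1 m and each number of a turn by 60 degrees. A row lasts 1/8 s, in which the tool goes at most 62.5 mm and 10.7 degrees, less where a joint would pass 70% of its speed; a pose out of reach is approached as far as the arm can. A call with a number of a shift or a turn outside -1 to 1 is refused whole. A call with a gripper value outside its range is refused whole. The fingers move at their own pace and stop on an object; FORCE is the grip in N (left out, the last holds). Time passes only in rows, so rows that do not move let the fingers close. It gives the time, the measured TCP pose, the force, the opening and the grip force at its end, in the units of the state.
- sense(): the state, without advancing time (a new reading comes with each control period).
- snapshot(name): name is "scene" or "top" or "wrist"; returns a dict with "img" (400x640x3 uint8, red, green, blue), "fx", "fy", "cx", "cy" (pixels), "extrinsics" (4x4, takes a point from camera to world coordinates). Camera axes: x right, y down, z forward; pixel columns grow to the right and rows downward; lengths in mm; the calibration is good to about 2 mm. The wrist camera is an equidistant fisheye: a pixel r from the principal point sees the ray r / f radians off the axis. A picture is of the moment at which its call begins. There is no depth.
- hand_in(): hands the job in; it is judged then, once.
The state is a dict: "time": time; "joint_pos": joint angles; "qd": joint speeds; "joint_efforts": joint torques, N m; "tool_pos": TCP position; "tcp_rot": TCP orientation; "ft_force": force on the tool from outside, world axes, zero at the start; "wrist_torque": the same for the moment, N m; "finger_gap": finger opening in mm; "grip_force": force on a finger pad.
Only numpy, scipy, OpenCV 4.12 (cv2) and the standard library are available. Lean on these libraries where they do the work, as an engineer would, in place of code of your own. Each camera call takes 0.05 s, during which the arm holds its last target. There are 200 camera calls.

## Working session

There is one attempt and no reset: what is moved stays moved. The work goes in short steps, Python scripts to look and compute and a shell command to move; the robot and the scene stay as the last step left them, time stands still between calls to the robot, and variables do not carry over. Pictures are saved under pics/ and viewed, at most 13 in all, crops included, and the job is handed in when it is done.

```bash
mkdir -p pics; ls; python3 - <<'E'
from bench import *
import cv2
for n in("scene","top"):
    s=snapshot(n); cv2.imwrite(f"pics/{n}0.png",s["img"][:,:,::-1]); print(n,s["fx"],s["cx"],s["cy"],s["extrinsics"])
s=sense();print(s["time"],s["tool_pos"],s["tcp_rot"],s["ft_force"],s["finger_gap"])
E
```

```text
pics
scene 462.3058636998484 320.3045134044208 195.0541002695862 [[ 3.23615030e-01  6.77396639e-01 -6.60611161e-01  1.23301622e+03]
 [ 9.46187313e-01 -2.32934921e-01  2.24657275e-01 -2.01723295e+02]
 [-1.69732594e-03 -6.97764370e-01 -7.16325347e-01  8.36326403e+02]
 [ 0.00000000e+00  0.00000000e+00  0.00000000e+00  1.00000000e+00]]
top 383.93898727828986 321.99034481356955 200.81716740639644 [[ 1.88016560e-02 -9.93034573e-01  1.16313518e-01  3.97922437e+02]
 [-9.99534788e-01 -1.58743884e-02  2.60424821e-02  1.28617304e+01]
 [-2.40146791e-02 -1.16749050e-01 -9.92871066e-01  9.90987453e+02]
 [ 0.00000000e+00  0.00000000e+00  0.00000000e+00  1.00000000e+00]]
0.1 [228.44050976 554.58230469 403.72254051] [-1.79900423e+02 -9.27912604e-03  1.57606000e+02] [-0.8690223   0.08861876 -0.16527532] 85.29582230278545
```

View pics/top0.png

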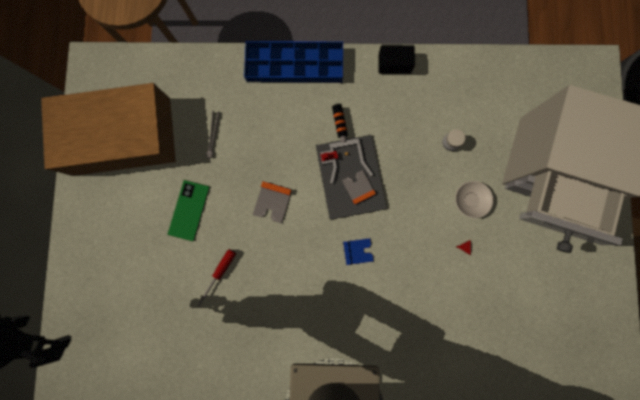

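View pics/scene0.png

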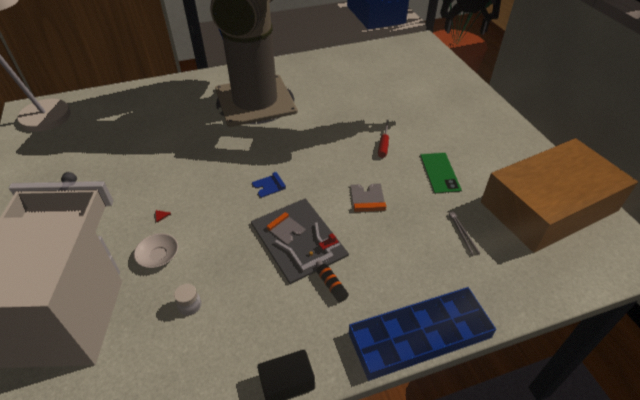

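The grey board is at top px (352,177), with the smaller steel blade lying rotated on it at about (358,188). The handle is at (340,120) and the red keeper at (330,155). I'll enlarge both views to read corners.

```bash
python3 - <<'E'
import cv2,numpy as np
a=cv2.imread("pics/top0.png")[95:225,300:400]; b=cv2.imread("pics/scene0.png")[190:310,235:365]
a=cv2.resize(a,None,fx=4.5,fy=4.5,interpolation=cv2.INTER_CUBIC);a=cv2.resize(a,(400,520))
a=cv2.convertScaleAbs(cv2.resize(cv2.imread("pics/top0.png")[130:220,310:395],None,fx=6,fy=6,interpolation=cv2.INTER_CUBIC),alpha=1.6)
b=cv2.convertScaleAbs(cv2.resize(b,None,fx=5,fy=5,interpolation=cv2.INTER_CUBIC),alpha=1.6)
cv2.imwrite("pics/a1.png",a);cv2.imwrite("pics/b1.png",b)
E
```

```text
(no output)
```

View pics/a1.png

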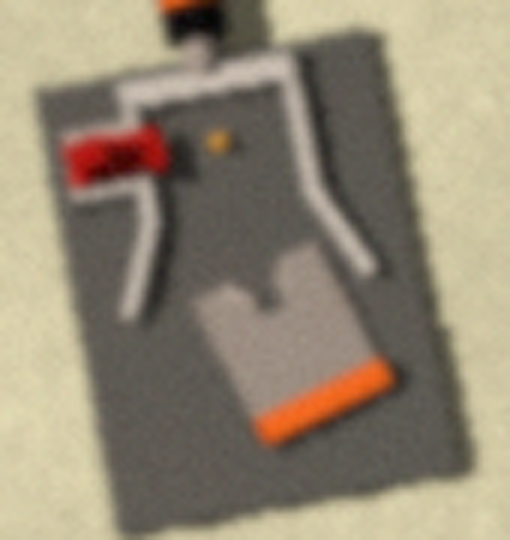

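View pics/b1.png

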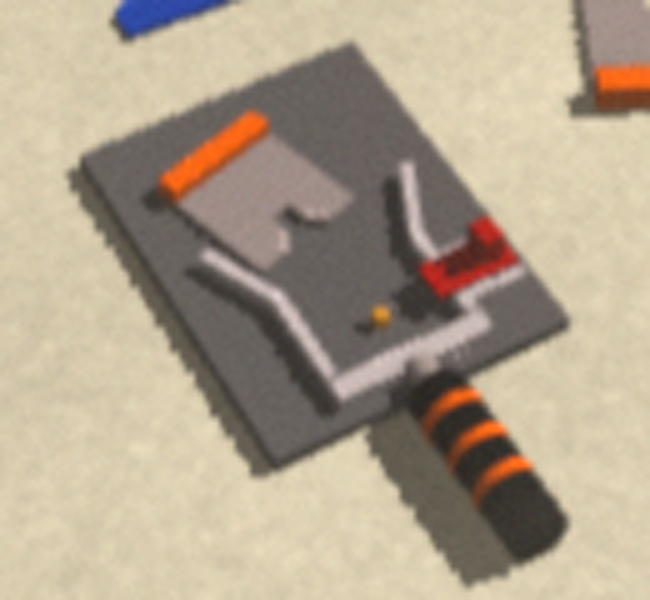

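Crop of top: board corners (38,92), (380,32), (470,470), (125,535); blade notch-edge corners (197,300), (318,243); guard back corners (268,447), (397,380); pin (218,140). Crop of scene shows the same items: board corners (350,45), (82,160), (275,468), (568,325) and pin (380,315).

```bash
cat >h.py <<'E'
from bench import *
import numpy as np, cv2
from scipy.optimize import least_squares
def proj(s,P):
    E=s["extrinsics"]; p=(np.asarray(P,float)-E[:3,3])@E[:3,:3]
    return np.c_[s["fx"]*p[:,0]/p[:,2]+s["cx"],s["fy"]*p[:,1]/p[:,2]+s["cy"]]
def T(q,P):
    P=np.array(P,float);c,s=np.cos(q[2]),np.sin(q[2]);return np.c_[q[0]+c*P[:,0]-s*P[:,1],q[1]+s*P[:,0]+c*P[:,1],P[:,2]]
def fit(views,q0):
    "views: list of (snap, localpts, pix)"
    f=lambda q:np.concatenate([(proj(s,T(q,P))-np.array(u)).ravel() for s,P,u in views])
    r=least_squares(f,q0,x_scale=[100,100,1],loss='soft_l1'); return r.x,f(r.x).reshape(-1,2)
E
python3 - <<'E'
from h import *
np.set_printoptions(precision=2,suppress=True)
t=snapshot("top");s=snapshot("scene")
A=lambda p:(np.array(p)+.5)/6-.5+[310,130]
B=lambda p:(np.array(p)+.5)/5-.5+[235,190]
bc=[[75,75,10],[75,-75,10],[-125,-75,10],[-125,75,10],[35,0,18]]
H,r=fit([(t,bc,A([[38,92],[380,32],[470,470],[125,535],[218,140]])),(s,bc,B([[568,325],[275,468],[82,160],[350,45],[380,313]]))],[550,0,.2]);print(H,np.degrees(H[2]));print(r)
bl=[[30,30,14],[30,-30,14],[-40,30,22],[-40,-30,22]]
Q,r=fit([(t,bl,A([[197,300],[318,243],[268,447],[397,380]])),(s,bl,B([[353,192],[265,270],[255,110],[163,182]]))],[500,-20,.4]);print(Q,np.degrees(Q[2]));print(r)
c,n=np.cos(H[2]),np.sin(H[2]);d=Q[:2]-H[:2];print("blade in holder",c*d[0]+n*d[1],-n*d[0]+c*d[1],np.degrees(Q[2]-H[2]))
print("knob",proj(t,T(H,[[35,56,43],[35,50,43]]))*6-[1860,780],proj(s,T(H,[[35,56,43],[35,50,43]]))*5-[1175,950])
print(sense()["time"])
E
```

```text
[604.58 -30.51   0.21] 11.80867042244704
[[-0.35 -0.99]
 [-1.11 -1.75]
 [-0.34 -0.13]
 [-0.45  0.04]
 [ 0.85 -0.45]
 [ 0.37 -1.19]
 [-0.72 -0.49]
 [-1.8  -0.53]
 [-0.12 -0.9 ]
 [-0.33  0.46]]
[554.81 -51.49   0.49] 27.932490980428234
[[-0.85  0.38]
 [-0.32 -0.56]
 [ 0.03 -0.39]
 [-0.46  0.11]
 [ 0.64  0.86]
 [-0.41  0.18]
 [-0.86 -0.35]
 [-1.23 -0.71]]
blade in holder -53.01208050037502 -10.344212577228395 16.123820557981194
knob [[ 92.13 145.45]
 [106.14 142.77]] [[485.39 226.77]
 [473.8  232.18]]
0.2
```

Both fits agree to about 2 mm. I'll grip the guard across its 12 mm thickness and slide the blade from there. A small helper will work out the moves.

```bash
cat >>h.py <<'E'
def go(x,y,z,yaw):
    "total shift in tool axes (units 100 mm) and turn about tool z (units 60 deg)"
    from scipy.spatial.transform import Rotation as Ro
    s=sense();R=Ro.from_euler('xyz',s["tcp_rot"],degrees=True)
    N=Ro.from_euler('xyz',[180,0,yaw],degrees=True)
    d=np.array([x,y,z])-s["tool_pos"]
    print("t",s["time"],"pos",np.round(s["tool_pos"],1),"rot",np.round(s["tcp_rot"],2),"F",np.round(s["ft_force"],1),"gap",round(s["finger_gap"],1))
    print("shift now-frame",np.round(R.inv().apply(d)/100,3),"target-frame",np.round(N.inv().apply(d)/100,3),"turn",np.round((R.inv()*N).as_rotvec(degrees=True)/60,3))
E
python3 -m jog '0 0 0 0 0 0.165 0.3;0 0 0 0 0 0.165 0.3;0 0 0 0 0 0.165 0.3;0 0 0 0 0 0.165 0.3;0 0 0 0 0 0 0.3'
python3 -c "
from h import *
go(524.8,-67.4,290,117.9)"
```

```text
time: 0.82
tool_pos: [228.5, 554.7, 404.4]
tcp_rot: [-180.0, 0.0, 118.1]
ft_force: [0.1, -0.3, 0.1]
finger_gap: 30.0
grip_force: 0.0
t 0.825 pos [228.5 554.7 404.4] rot [-1.7998e+02  2.0000e-02  1.1807e+02] F [ 0.1 -0.3  0.1] gap 30.0
shift now-frame [-6.883 -0.313  1.147] target-frame [-6.885 -0.293  1.144] turn [-0.     0.     0.003]
```

```bash

python3 -m jog '-0.49 -0.022 0.08 0 0 0 0.3;-0.49 -0.022 0.08 0 0 0 0.3;-0.49 -0.022 0.08 0 0 0 0.3;-0.49 -0.022 0.08 0 0 0 0.3;-0.49 -0.022 0.08 0 0 0 0.3' >/dev/null
python3 -m jog '-0.49 -0.022 0.08 0 0 0 0.3;-0.49 -0.022 0.08 0 0 0 0.3;-0.49 -0.022 0.08 0 0 0 0.3;-0.49 -0.022 0.08 0 0 0 0.3;-0.49 -0.022 0.08 0 0 0 0.3'
python3 -m jog '-0.49 -0.022 0.08 0 0 0 0.3;-0.49 -0.022 0.08 0 0 0 0.3;-0.49 -0.022 0.08 0 0 0 0.3;-0.49 -0.022 0.08 0 0 0 0.3;0 0 0 0 0 0 0.3'
python3 - <<'E'
from h import *
go(524.8,-67.4,225,117.9)
s=snapshot("wrist");print(s["fx"],s["cx"],s["cy"],np.round(s["extrinsics"],3));cv2.imwrite("pics/w1.png",cv2.convertScaleAbs(s["img"][:,:,::-1],alpha=1.5))
np.savez("w1.npz",**s)
E
```

```text
time: 2.08
tool_pos: [439.7, 110.3, 324.7]
tcp_rot: [180.0, 0.0, 118.3]
ft_force: [0.4, 1.7, -0.1]
finger_gap: 30.0
grip_force: 0.0
time: 2.7
tool_pos: [524.0, -68.1, 291.8]
tcp_rot: [-179.9, -0.0, 118.1]
ft_force: [0.7, -0.1, -0.5]
finger_gap: 30.0
grip_force: 0.0
t 2.7 pos [524.  -68.1 291.8] rot [-179.94   -0.    118.06] F [ 0.7 -0.1 -0.5] gap 30.0
shift now-frame [0.003 0.011 0.668] target-frame [0.003 0.01  0.668] turn [-0.001 -0.     0.003]
309.70691628693146 322.3683566136551 198.94935892902748 [[ 8.82000e-01  4.49000e-01  1.41000e-01  4.87469e+02]
 [ 4.71000e-01 -8.41000e-01 -2.66000e-01  1.39000e-01]
 [-1.00000e-03  3.01000e-01 -9.53000e-01  2.61019e+02]
 [ 0.00000e+00  0.00000e+00  0.00000e+00  1.00000e+00]]
```

View pics/w1.png

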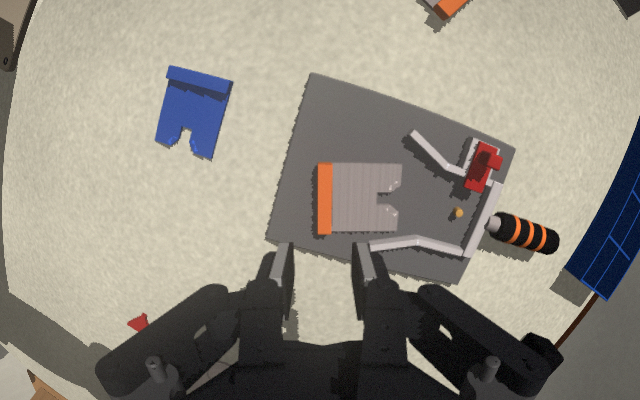

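The wrist view shows the board corners at (313,73), (515,149), (457,285), (267,240), the pin at (459,212), guard back corners at (318,164) and (317,234), and notch-edge corners at (401,164) and (397,231). The fingers straddle the guard. I'll refine both poses from this view.

```bash
cat >>h.py <<'E'
def pw(s,P):
    E=s["extrinsics"]; p=(np.asarray(P,float)-E[:3,3])@E[:3,:3]
    rr=np.hypot(p[:,0],p[:,1]);k=np.arctan2(rr,p[:,2])/rr
    return np.c_[s["fx"]*k*p[:,0]+s["cx"],s["fy"]*k*p[:,1]+s["cy"]]
def fitw(s,P,u,q0):
    f=lambda q:(pw(s,T(q,P))-np.array(u)).ravel()
    r=least_squares(f,q0,x_scale=[100,100,1],loss='soft_l1');return r.x,f(r.x).reshape(-1,2)
def rel(H,Q):
    c,n=np.cos(H[2]),np.sin(H[2]);d=Q[:2]-H[:2];return np.array([c*d[0]+n*d[1],-n*d[0]+c*d[1],np.degrees(Q[2]-H[2])])
E
python3 - <<'E'
from h import *
np.set_printoptions(precision=2,suppress=True)
s=dict(np.load("w1.npz"))
H,r=fitw(s,[[-125,75,10],[75,75,10],[75,-75,10],[-125,-75,10],[35,0,18]],[[313,73],[515,149],[457,285],[267,240],[459,210]],[604.6,-30.5,.206]);print(H,np.degrees(H[2]));print(r)
Q,r=fitw(s,[[-40,30,12+10],[-40,-30,22],[30,30,14],[30,-30,14]],[[318,164],[317,234],[401,164],[397,231]],[554,-51,.49]);print(Q,np.degrees(Q[2]));print(r)
print(rel(H,Q)); g=T(Q,[[-34,0,0]])[0];print(g)
print("knob",pw(s,T(H,[[35,56,43],[35,50,43]])))
go(g[0],g[1],225,np.degrees(Q[2])+90)
E
```

```text
[604.57 -29.13   0.21] 11.889739599449056
[[-2.34 -0.7 ]
 [ 2.38 -0.28]
 [ 1.21  0.96]
 [-1.27 -0.17]
 [ 1.01  3.82]]
[555.28 -51.25   0.48] 27.46058566931852
[[-0.44  0.04]
 [ 0.1   0.28]
 [ 1.3  -0.09]
 [-0.56 -0.22]]
[-52.79 -11.48  15.57]
[525.11 -66.92   0.  ]
knob [[496.78 160.81]
 [494.27 167.77]]
t 2.75 pos [523.6 -66.7 292.1] rot [-179.95   -0.05  118.07] F [-0.1 -0.3 -0.4] gap 29.6
shift now-frame [-0.01  0.01  0.67] target-frame [-0.01  0.01  0.67] turn [-0.   -0.    0.01]
```

```bash

python3 -m jog '-0.01 0.01 0.3 0 0 0.01 0.3;0 0 0.3 0 0 0 0.3;0 0 0.2 0 0 0 0.3;0 0 0.12 0 0 0 0.3;0 0 0.08 0 0 0 0.3'
python3 -m jog '0 0 0 0 0 0 1;0 0 0 0 0 0 1;0 0 0 0 0 0 1;0 0 0 0 0 0 1' 30
python3 - <<'E'
from h import *
s=snapshot("wrist");cv2.imwrite("pics/w2.png",cv2.convertScaleAbs(s["img"][:,:,::-1],alpha=1.5))
np.savez("w2.npz",**s)
E
```

```text
time: 3.38
tool_pos: [524.8, -65.1, 192.6]
tcp_rot: [180.0, 0.0, 117.5]
ft_force: [0.1, 0.6, -0.1]
finger_gap: 29.6
grip_force: 0.0
time: 3.88
tool_pos: [525.0, -65.8, 193.1]
tcp_rot: [180.0, 0.0, 117.4]
ft_force: [0.1, -0.2, 0.1]
finger_gap: 10.5
grip_force: 29.2
```

View pics/w2.png

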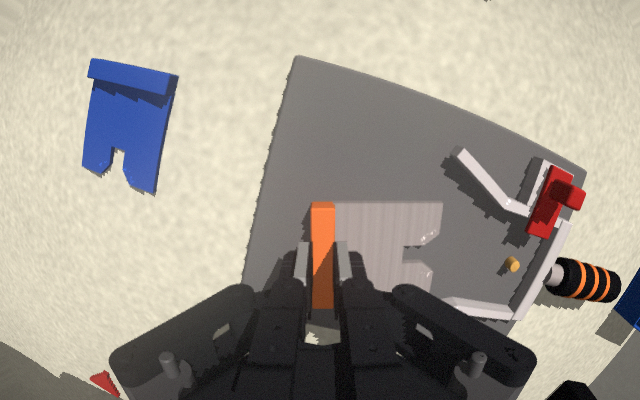

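The grip is good, but only the top 2–3 mm of the guard is held. I'll reopen, go 3 mm lower, regrip, then work out the aligned pose ahead of the rails.

```bash

python3 -m jog '0 0 0 0 0 0 0.4;0 0 0 0 0 0 0.4;0 0 0.03 0 0 0 0.4;0 0 0 0 0 0 1;0 0 0 0 0 0 1' 30
python3 -m jog '0 0 0 0 0 0 1;0 0 0 0 0 0 1' 30
python3 - <<'E'
from h import *
H=[604.6,-29.6,np.radians(11.85)]
s=sense();p=s["tool_pos"]
print("guard in holder",rel(H,np.r_[p[:2],np.radians(s["tcp_rot"][2]-90)]))
x=T(H,[[-82,0,0]])[0];go(x[0],x[1],p[2],101.85)
E
```

```text
time: 4.55
tool_pos: [524.7, -65.7, 189.5]
tcp_rot: [-180.0, -0.0, 117.4]
ft_force: [0.2, -0.1, -1.1]
finger_gap: 10.8
grip_force: 31.5
time: 4.8
tool_pos: [524.8, -65.8, 189.6]
tcp_rot: [-180.0, -0.0, 117.4]
ft_force: [-0.2, -0.5, -1.0]
finger_gap: 10.8
grip_force: 31.5
guard in holder [-85.53200793 -18.99625438  15.55900222]
t 4.8 pos [524.8 -65.8 189.6] rot [-179.99   -0.    117.41] F [-0.2 -0.5 -1. ] gap 10.8
shift now-frame [ 0.174  0.085 -0.   ] target-frame [0.19  0.035 0.   ] turn [-0.    -0.     0.259]
```

```bash

python3 -m jog '0.087 0.0425 0 0 0 0 1;0 0 0 0 0 0.13 1;0 0 0 0 0 0.129 1;0.095 0.0175 0 0 0 0 1;0 0 0 0 0 0 1'
python3 - <<'E'
from h import *
s=snapshot("wrist");cv2.imwrite("pics/w3.png",cv2.convertScaleAbs(cv2.resize(s["img"][100:350,240:600,::-1],None,fx=2.2,fy=2.2,interpolation=cv2.INTER_CUBIC),alpha=1.5))
np.savez("w3.npz",**s)
s=sense();print(s["tool_pos"],s["tcp_rot"],s["ft_force"],s["finger_gap"])
E
```

```text
time: 5.42
tool_pos: [524.3, -45.3, 189.6]
tcp_rot: [-180.0, -0.0, 102.1]
ft_force: [-0.4, -0.5, -0.4]
finger_gap: 10.6
grip_force: 31.5
[524.31430397 -45.68939887 189.65683141] [-1.79994560e+02 -7.75386932e-03  1.02064771e+02] [-0.01218918 -0.32004966 -1.26160594] 10.715426420363439
```

View pics/w3.png

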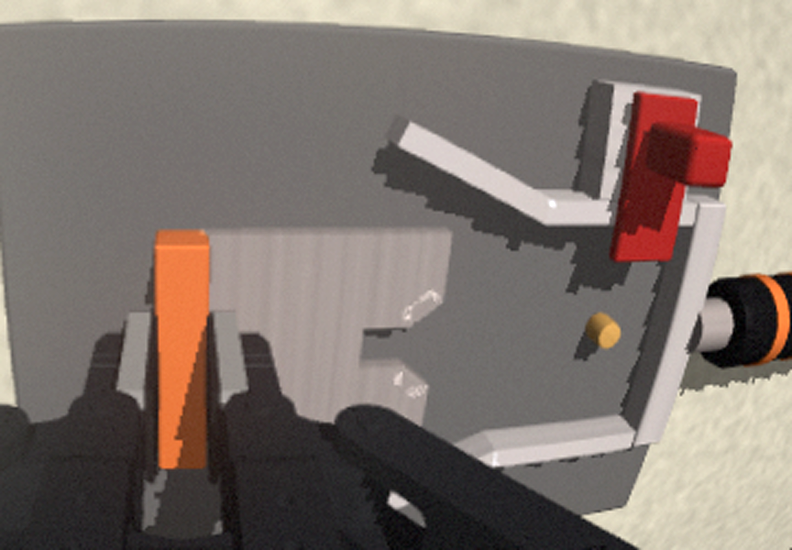

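The blade is now square to the rails, ahead of them. In the crop: front +y corner (452,230), notch root (362,330)–(362,360), pin top (608,331), and board corner (737,70).

```bash
python3 - <<'E'
from h import *
np.set_printoptions(precision=2,suppress=True)
s=dict(np.load("w3.npz"));C=lambda p:(np.array(p)+.5)/2.2-.5+[240,100]
Q,r=fitw(s,[[30,30,14],[-40,30,22],[-28,30,22],[10,5.5,14],[10,-5.5,14]],C([[452,230],[157,245],[210,245],[362,330],[362,360]]),[554,-40,.2]);print(Q,np.degrees(Q[2]));print(r)
H,r=fitw(s,[[35,0,18],[75,75,10],[5,32.5,10],[55,-32.5,20]],C([[608,331],[737,70],[545,222],[632,425]]),[604,-29,.2]);print(H,np.degrees(H[2]));print(r)
print(rel(H,Q),rel([604.6,-29.6,.2068],Q))
t=sense();p=t["tool_pos"];print("guard wrt tool", rel(np.r_[p[:2],np.radians(t["tcp_rot"][2]-90)],np.r_[T(Q,[[-34,0,0]])[0][:2],Q[2]]))
E
```

```text
[558.05 -39.58   0.22] 12.648481306801859
[[ 0.4  -0.02]
 [-1.1   0.14]
 [ 0.37 -0.08]
 [ 1.17 -1.59]
 [-0.85  2.58]]
[603.   -28.99   0.21] 11.960472485413604
[[ 0.31  2.58]
 [ 0.74 -0.39]
 [-9.14 -4.27]
 [ 1.35  2.89]]
[-46.16  -1.05   0.69] [-47.61  -0.21   0.8 ]
guard wrt tool [ 0.27 -1.43  0.58]
```

```bash

python3 -m jog '0.006 0.12 0 0 0 0 1;0 0.12 0 0 0 0 1;0 0.11 0 0 0 0 1;0 0.08 0 0 0 0 1;0 0 0 0 0 0 1'
python3 -m jog '0 0.05 0 0 0 0 1;0 0.04 0 0 0 0 1;0 0.04 0 0 0 0 1;0 0.04 0 0 0 0 1;0 0 0 0 0 0 1'
python3 - <<'E'
from h import *
s=snapshot("wrist");cv2.imwrite("pics/w4.png",cv2.convertScaleAbs(cv2.resize(s["img"][130:350,240:540,::-1],None,fx=2.6,fy=2.6,interpolation=cv2.INTER_CUBIC),alpha=1.5))
np.savez("w4.npz",**s)
s=sense();p=s["tool_pos"]
print(rel([604.6,-29.6,.2068],np.r_[p[:2],np.radians(s["tcp_rot"][2]-90)])+[34,0,0],s["ft_force"],s["finger_gap"])
E
```

```text
time: 6.1
tool_pos: [566.9, -36.9, 189.6]
tcp_rot: [180.0, -0.0, 101.9]
ft_force: [0.4, -0.0, -0.9]
finger_gap: 10.8
grip_force: 31.5
time: 6.72
tool_pos: [583.2, -33.2, 189.6]
tcp_rot: [180.0, -0.0, 101.9]
ft_force: [0.2, 1.4, -1.0]
finger_gap: 10.7
grip_force: 31.5
[12.20553197  0.85140845  0.03422681] [ 1.22100471  1.99202751 -1.01316843] 11.097575391787828
```

View pics/w4.png

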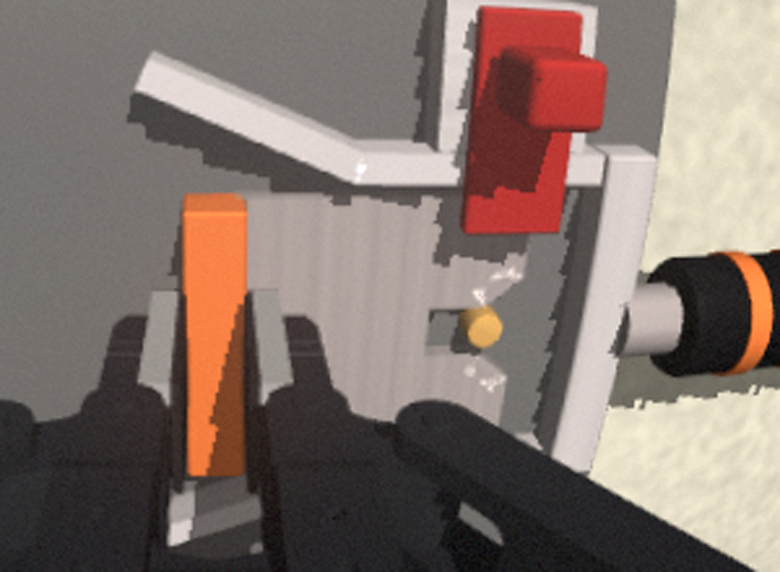

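The pin (484,327) is inside the notch, close to its +y wall; about 9 mm remain. I'll shift slightly to +y and keep going slowly, watching the force.

```bash

python3 -m jog '0.01 0.02 0 0 0 0 1;0 0.02 0 0 0 0 1;0 0.02 0 0 0 0 1;0 0.01 0 0 0 0 1;0 0 0 0 0 0 1'
python3 -m jog '0 0.01 0 0 0 0 1;0 0.01 0 0 0 0 1;0 0 0 0 0 0 1'

```

```text
time: 7.4
tool_pos: [589.7, -31.1, 189.7]
tcp_rot: [180.0, 0.0, 101.9]
ft_force: [-0.8, -0.2, -1.5]
finger_gap: 10.7
grip_force: 31.5
time: 7.78
tool_pos: [591.2, -30.7, 189.4]
tcp_rot: [-179.9, -0.0, 101.9]
ft_force: [-4.0, -1.5, 1.5]
finger_gap: 10.8
grip_force: 31.7
```

```bash

python3 -m jog '0 0.01 0 0 0 0 1;0 0.01 0 0 0 0 1;0 0 0 0 0 0 1'
python3 - <<'E'
from h import *
s=snapshot("wrist");cv2.imwrite("pics/w5.png",cv2.convertScaleAbs(cv2.resize(s["img"][150:300,300:500,::-1],None,fx=3.8,fy=3.8,interpolation=cv2.INTER_CUBIC),alpha=1.5))
E
```

```text
time: 8.15
tool_pos: [592.2, -30.6, 189.4]
tcp_rot: [-179.7, -0.0, 101.9]
ft_force: [-13.2, -2.4, 7.9]
finger_gap: 11.0
grip_force: 32.5
```

View pics/w5.png

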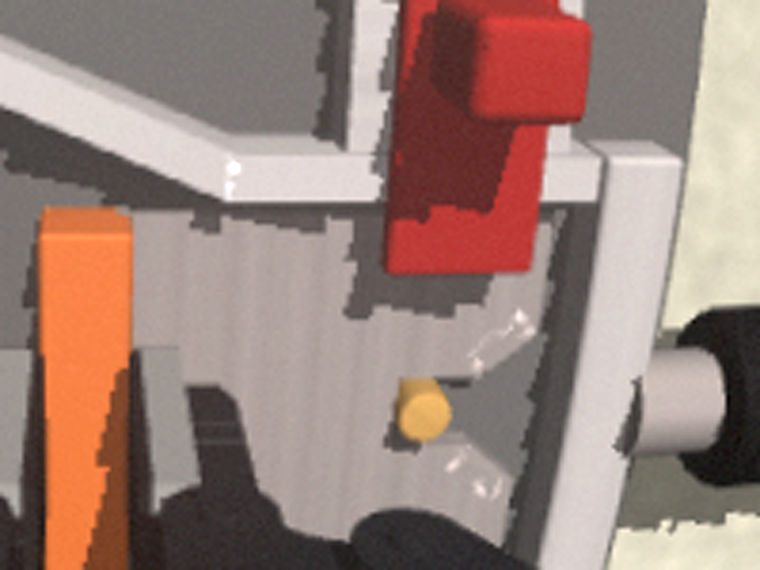

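The pin is at the notch root and the contact force of 13 N confirms it's home. I'll relax about 1 mm, release and lift.

```bash

python3 -m jog '0 -0.015 -0.01 0 0 0 1;0 0 0 0 0 0 0.5;0 0 0 0 0 0 0.5;0 0 -0.1 0 0 0 0.5;0 0 -0.3 0 0 0 0.5'
python3 -m jog '0 0 -0.4 0 0 0 0.5;0 0 0 0 0 0 1;0 0 0 0 0 0 1'
python3 - <<'E'
from h import *
s=snapshot("wrist");cv2.imwrite("pics/w6.png",cv2.convertScaleAbs(cv2.resize(s["img"][130:330,290:530,::-1],None,fx=3.2,fy=3,interpolation=cv2.INTER_CUBIC),alpha=1.5))
np.savez("w6.npz",**s)
k=T([604.6,-29.6,.2068],[[35,56+6+9+3,0]])[0];go(k[0],k[1],260,101.85)
E
```

```text
time: 8.82
tool_pos: [591.3, -30.4, 229.9]
tcp_rot: [-179.8, -0.1, 101.9]
ft_force: [1.0, 0.2, -0.3]
finger_gap: 21.1
grip_force: 0.0
time: 9.2
tool_pos: [592.1, -30.5, 271.1]
tcp_rot: [180.0, 0.0, 101.9]
ft_force: [-0.6, 0.3, -1.1]
finger_gap: 0.3
grip_force: 0.0
t 9.25 pos [591.7 -30.5 270. ] rot [-1.7994e+02 -2.0000e-02  1.0187e+02] F [ 0.  -0.9 -0.8] gap 0.0
shift now-frame [0.722 0.478 0.1  ] target-frame [0.722 0.478 0.1  ] turn [-0.001 -0.     0.   ]
```

View pics/w6.png

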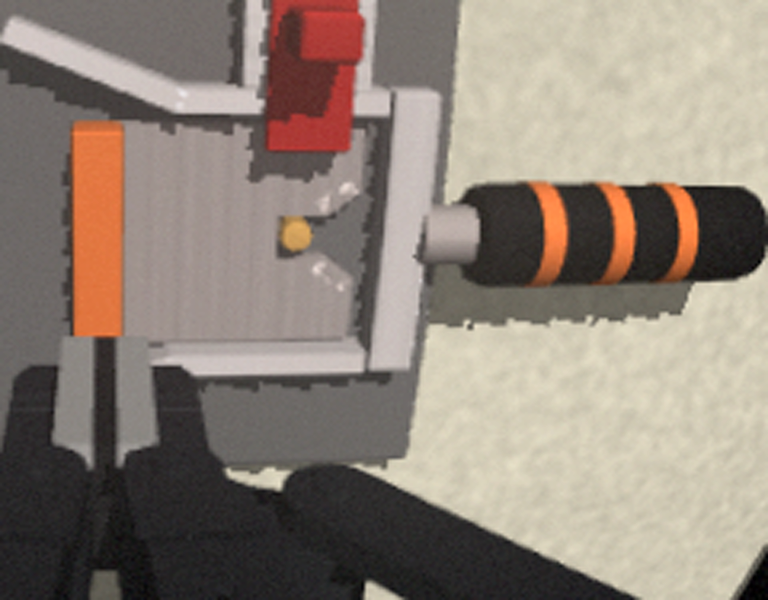

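The blade sits home and straight, with the notch around the pin (296,234). Next I'll take the closed fingers to the +y side of the knob.

```bash

python3 -m jog '0.42 0.24 0 0 0 0 1;0.4 0.238 0 0 0 0 1;0 0 0.3 0 0 0 1;0 0 0.25 0 0 0 1;0 0 0.12 0 0 0 1'
python3 -m jog '0 0 0 0 0 0 1'
python3 - <<'E'
from h import *
s=snapshot("wrist");cv2.imwrite("pics/w7.png",cv2.convertScaleAbs(cv2.resize(s["img"][130:400,190:510,::-1],None,fx=2.2,fy=2.2,interpolation=cv2.INTER_CUBIC),alpha=1.5))
s=sense();p=s["tool_pos"];print(rel([604.6,-29.6,.2068],np.r_[p[:2],0]),p[2],s["ft_force"])
E
```

```text
time: 9.88
tool_pos: [620.5, 59.7, 200.2]
tcp_rot: [-179.7, -0.1, 101.9]
ft_force: [-0.6, 0.4, 0.3]
finger_gap: -0.1
grip_force: 0.0
time: 10.0
tool_pos: [621.1, 59.4, 201.9]
tcp_rot: [-179.8, -0.0, 101.9]
ft_force: [-0.3, -0.2, -0.6]
finger_gap: 0.2
grip_force: 0.0
[ 35.09646757  83.51013303 -11.8487672 ] 203.34885932801308 [0.13161287 0.20248092 1.04021774]
```

View pics/w7.png

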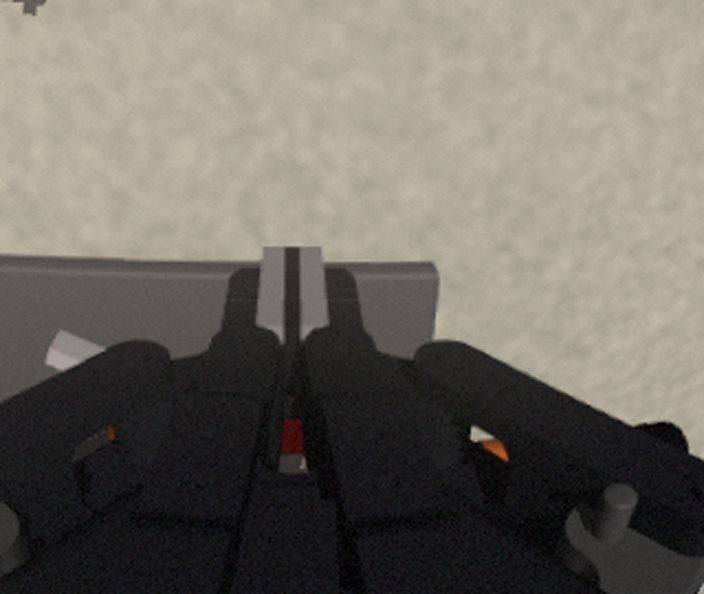

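The fingers are beside the knob, which shows red through the slit at (292,437). Pushing towards −y.

```bash

python3 -m jog '-0.08 0 0 0 0 0 1;-0.08 0 0 0 0 0 1;-0.08 0 0 0 0 0 1;-0.08 0 0 0 0 0 1;0 0 0 0 0 0 1'
python3 -m jog '-0.04 0 0 0 0 0 1;-0.04 0 0 0 0 0 1;-0.03 0 0 0 0 0 1;0 0 0 0 0 0 1'

```

```text
time: 10.68
tool_pos: [628.7, 27.3, 203.7]
tcp_rot: [-180.0, 0.0, 101.8]
ft_force: [-0.9, 0.9, -0.1]
finger_gap: 0.3
grip_force: 0.0
time: 11.18
tool_pos: [630.8, 17.2, 203.6]
tcp_rot: [-180.0, 0.0, 101.9]
ft_force: [0.9, 0.8, 0.1]
finger_gap: 0.1
grip_force: 0.0
```

```bash

python3 -m jog '-0.02 0 0 0 0 0 1;-0.02 0 0 0 0 0 1;0 0 0 0 0 0 1'
python3 -m jog '-0.01 0 0 0 0 0 1;-0.01 0 0 0 0 0 1;0 0 0 0 0 0 1'

```

```text
time: 11.55
tool_pos: [631.5, 14.1, 203.6]
tcp_rot: [-180.0, -0.1, 101.9]
ft_force: [-1.1, 4.8, 1.2]
finger_gap: -0.6
grip_force: 2.3
time: 11.92
tool_pos: [631.7, 13.5, 203.6]
tcp_rot: [-180.0, -0.2, 101.9]
ft_force: [-3.2, 12.2, 2.3]
finger_gap: 0.3
grip_force: 6.2
```

The 12 N reading means the keeper has reached its stop. I'll back off, lift clear and check.

```bash

python3 -m jog '0.1 0 0 0 0 0 1;0.1 0 0 0 0 0 1;0 0 -0.4 0 0 0 1;0 0 -0.4 0 0 0 1;-0.4 -0.3 -0.3 0 0 0 1'
python3 -m jog '-0.4 -0.3 -0.2 0 0 0 1;0 0 0 0 0 0 1;0 0 0 0 0 0 1'
python3 - <<'E'
from h import *
s=snapshot("wrist");cv2.imwrite("pics/w8.png",cv2.convertScaleAbs(cv2.resize(s["img"][100:300,240:500,::-1],None,fx=3,fy=3,interpolation=cv2.INTER_CUBIC),alpha=1.5))
for j in (31,36): print((pw(s,T([604.6,-29.6,.2068],[[35,56-j,43]]))-[240,100])*3)
E
```

```text
time: 12.55
tool_pos: [607.6, -12.4, 316.1]
tcp_rot: [179.8, 0.0, 102.1]
ft_force: [-0.2, -0.6, -0.4]
finger_gap: -0.1
grip_force: 0.0
time: 12.92
tool_pos: [585.6, -59.4, 333.6]
tcp_rot: [180.0, -0.0, 101.8]
ft_force: [0.6, -0.2, -0.3]
finger_gap: -0.1
grip_force: 0.0
[[457.39450394 112.44634249]]
[[456.69502714 129.77980793]]
```

View pics/w8.png

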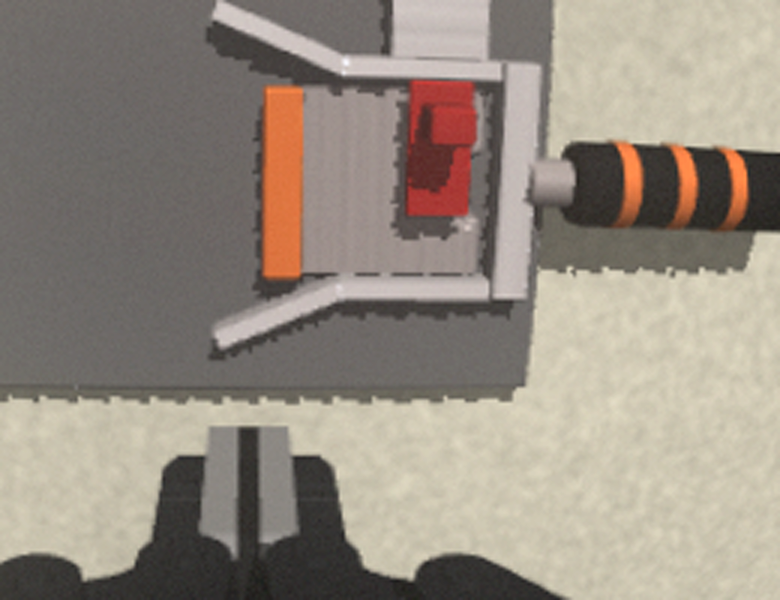

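The keeper covers the pin: its knob at (455,124) corresponds to about 35 mm, and it was stopped hard at 12 N. The blade is straight between the rails and the robot is clear.

```bash
python3 -c "
from bench import *
print(hand_in())"
```

```text
the job is handed in; nothing more can be done
None
```

I slid the blade home on the pin, pushed the red keeper against its stop over it, and handed in at about 13 s with the robot clear; no verdict was returned.

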